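Clip a key module onto the hallway rail

TASK

Pick up the loose key-hook module and fit it on the sloped rail at the free bay marked by the blue patches: with its foot still raised, hook its lip under the rail's upper edge, then tilt it down gently until the red foot clip snaps under the lower edge and it lies flush and square on the rail. The rail's exact adjustment is not known, so feel for it and do not force it; keep clear of the grey bridge on the rail, leave the other things where they are, and let go.

Things in the scene. Friction and masses are not known exactly. Their poses are not given: they have to be found in the camera images.
- key_module: Loose key-hook module, about 160 g. Ivory plate 77 x 44 x 12 mm (x -40 to 37 mm); origin at its underside, x from foot (red clip) to lip, z out of the face with the orange grip fin. Fin: 16 mm thick in y, x -26 to 18, z 12 to 44 mm; grip it there. Steel pegs 20 mm high at x = 30, y = +-14. On the table it lies level, origin 16 mm up.
- lip_tip (a point): Tip of the lip's toe, x = 23, z = -11.5 mm in the module's frame; same axes. Lip: wall under the plate's +x end (x 30 to 37, down to z = -16 mm, 44 mm wide) with a toe pointing back to -x. Top of the toe: z about -10 mm at its tip, ramping up to about -6 mm at the wall.
- foot (a point): Underside of the plate at the foot, x = -36, z = 0 mm in the module's frame; same axes. The red clip is a slick round bar of 3.5 mm radius along y, at rest at x = -30.5, z = -7 mm, sprung towards the lip (2.1 N preload, 1.4 N/mm, 4.5 mm travel to -x). Beside it two cheeks reach down to z = -16 mm at x = -38.
- clip (a joint): How far the red clip is pushed back against its spring, in m: 0 free, about 0.001 when snapped under the rail's lower edge, at most 0.0045.
- rack: Fixed black board, 150 x 280 mm, sloping up 20 degrees away from the robot, with a 240 mm aluminium top-hat rail. x up the slope, y along the rail, z out of the board (its face is at z = -30 mm). Origin: middle of the outer face of the rail's flanges at mid adjustment. The clamped rail really sits up to 9 mm up or down in x and 3.5 mm in z from there: not measured, find it by feel.
- upper_edge (a point): Middle of the rail's upper edge at mid adjustment: x = 30, z = 0 mm in the rack's frame, same axes. Upper flange: z -5 to 0, x 8 to 30, free behind it back to x = 17. With the foot raised 12 to 20 degrees, lower the lip beyond the edge, then draw the toe under the flange towards -x until the wall just touches: over 15 N on the lip with the foot raised is too much.
- lower_edge (a point): Middle of the rail's rounded lower edge (2.5 mm radius) at mid adjustment: x = -30, z = -2.5 mm in the rack's frame. The clip meets it at a tilt of about 10 degrees and snaps with 4 to 8 N at the foot. Fitted: module axes as the rack's, underside on both flanges, lip wall on the upper edge; over 1.5 mm off it the clip jams. More than 35 N between module and rack is forcing.
- bay_seat (a point): Middle of the free bay on the rail's line (at the height of the rack's origin); axes: x away from the robot (level), y along the rail. The bay shows as two blue patches, 36 mm wide along the rail, on the board in front of and behind the rail.
- neighbour: Grey bridge fixed to the board, straddling the rail in the other bay about 120 mm from the free one: 112 mm along the slope, 44 mm along the rail, with a white block and pegs to 40 mm above the rail and a brass key. Origin below it at table height, y along the rail.
- glasses_case: Brown spectacle case lying loose, 150 x 55 x 36 mm, origin at the centre of its underside, x along its length.
- key_bowl: Loose blue ceramic bowl, rim 110 mm across, 45 mm high, origin at the centre of its underside.
- spray_bottle: Loose upright clear bottle with black cap, 48 mm across, 130 mm high, origin at the centre of its underside.
Not all that is in view belongs to the job. Leave any green or yellow look-alike of the key_module alone.

How it is judged:
By the outcome, as a careful person would: the job done as asked, in the order asked, and still so for the second after the job is handed in, with the robot touching nothing.
It also fails if it takes over 72 s, if anything falls off the work surface, if the arm or the gripper's body presses on something with over 40 N, if the wrist force passes 120 N, or if a joint passes its speed limit or range.

ROBOT

A 6-joint arm with a two-finger parallel gripper is mounted at the origin on the work surface. World frame = base frame: x ahead of the robot, y to its left, z up, the work surface at z = 0. Lengths are in m, angles in degrees, forces in N, time in s.
With the tool pointing down it reaches from about 0.4 to 0.825 m from the base axis. Payload 7 kg.
Tool frame: the origin (TCP) lies on the centre line of the jaws, within the pads' length; the fingertips stand 19 mm ahead of it and the grasp point (between the pads) is the TCP; z points along the fingers, y is the line along which they close (so a half turn about z gives the same grasp; the last joint's range is limited). The gripper opens to 88 mm and grips with 3 to 60 N. Pads are 19 mm wide; open, the fingers measure 130 mm over their backs; the gripper's body (78 mm by 193 mm) begins 47 mm behind the grasp point.
Start: joints at [89.559, 20.546, 0.682, 0, -70.136, -16.507], TCP at [0.197, 0.646, 0.246] pointing down, gripper open.
Joint ranges: [-176.03, 176.03], [-82.01, 121.73], [-58.28, 71.71], [-173.87, 95.51], [-174.79, -0.11], [-173.66, 173.66]. Speed limits (degrees/s): [136.94, 136.94, 172.46, 180, 180, 180].

INTERFACE

Orientations are given as [roll, pitch, yaw] about the fixed x, y, z axes, in that order (R = Rz(yaw) Ry(pitch) Rx(roll)).
In Python, from plant import get_state, capture, close_job gives the robot as it stands.
- The arm moves only by the tool apply_moves, never from a script. Its argument "targets" is a list of rows, each a list of 7 numbers: the opening, from 0 (shut) to 1 (fully open), then the shift along the tool's x, y, z normalised to -1 to 1, where 1 is 1000 mm, then the turn, a rotation vector about the tool's x, y, z normalised to -1 to 1, where 1 is 90 degrees. In form: [[claw, tx, ty, tz, ax, ay, az], ...]. A call has 1 to 20 rows; each row shifts and turns the commanded pose from where the row before left it, along the tool's axes as they then stand; what a row does not reach is not made up. A row lasts 1/12 s, in which the tool goes at most 41.7 mm and 7.16 degrees, less where a joint would pass 70% of its speed; a pose out of reach is approached as far as the arm can. A call with a number of a shift or a turn outside -1 to 1 is refused whole. A call with a gripper value outside its range is refused whole. The fingers move at their own pace and stop on an object; "newtons" is the grip in N (left out, the last holds). Time passes only in rows, so rows that do not move let the fingers close. It gives the time, the measured TCP pose, the force, the opening and the grip force at its end, in the units of the state.
- get_state(): the state, without advancing time (a new reading comes with each control period).
- capture(name): name is "side" or "top" or "wrist"; returns a dict with "frame" (400x640x3 uint8, red, green, blue), "range_z" (400x640 float32, m along the optical axis (not along the pixel's ray), 0 where there is no reading), "camera_matrix" (3x3 intrinsics, pixels), "T" (4x4, takes a point from camera to world coordinates). Camera axes: x right, y down, z forward; pixel columns grow to the right and rows downward; lengths in m; the calibration is good to about 2 mm. A picture is of the moment at which its call begins.
- close_job(): hands the job in; it is judged then, once.
The state is a dict: "time_s": time; "joints": joint angles; "qd": joint speeds; "joint_torque": joint torques, N m; "tcp_pos": TCP position; "eef_rot": TCP orientation; "contact_force": force on the tool from outside, world axes, zero at the start; "moment": the same for the moment, N m; "gripper_width": finger opening in m; "gripper_force": force on a finger pad.
Only numpy, scipy, OpenCV 4.12 (cv2) and the standard library are available. Lean on these libraries where they do the work, as an engineer would, in place of code of your own. Each camera call takes 0.05 s, during which the arm holds its last target. There are 200 camera calls.

## Working session

There is one attempt and no reset: what is moved stays moved. The work goes in short steps, Python scripts to look and compute and a tool call to move; the robot and the scene stay as the last step left them, time stands still between calls to the robot, and variables do not carry over. Pictures are saved under pics/ and viewed, at most 10 in all, crops included, and the job is handed in when it is done.

Besides the shell and the picture viewer there is one more tool, called after "Emit:" as name([rows], argument=value, ...), one row to a line, values as JSON. apply_moves: Moves the arm, as the interface text tells. Scaled input: -1 to 1 covers 1000 mm each way for a shift and 90 degrees each way for a turn. Its arguments: {"type":"object","properties":{"targets":{"type":"array","items":{"type":"array","items":{"type":"number"}}},"newtons":{"type":"number"}},"required":["targets"]}

```bash
mkdir -p pics; ls; python3 - <<'E'
from plant import *
import cv2,numpy as np
print(get_state())
for n in("side","top"):
    c=capture(n); cv2.imwrite(f"pics/{n}0.png",c["frame"][:,:,::-1]); np.savez(f"pics/{n}0.npz",**c)
    print(n,c["camera_matrix"].tolist(),c["T"].round(4).tolist(),(c["range_z"]>0).mean())
E
```

```text
pics
{'time_s': 0.0, 'joints': array([ 8.95592766e+01,  2.05911011e+01,  6.34498928e-01, -1.92100169e-02,
       -7.01357138e+01, -1.65076062e+01]), 'qd': array([-0.03699071, -0.03972972, -0.04429953,  0.04837375,  0.07119402,
        0.00485354]), 'joint_torque': array([-5.49513861e-04, -5.82722712e+01,  2.93054509e+01,  6.99699238e+00,
        6.88879634e-03, -1.81404466e-04]), 'tcp_pos': array([0.19665584, 0.64524792, 0.2446348 ]), 'eef_rot': array([ 1.79906357e+02, -8.91895848e-03, -1.69548643e+01]), 'contact_force': array([ 1.62464453e-01, -5.83563205e-01, -8.35048711e-05]), 'moment': array([0.00159302, 0.00559913, 0.07725074]), 'gripper_force': 0.0, 'gripper_width': 0.0872954549228969}
side [[460.8968565270458, 0.0, 309.7832980451516], [0.0, 460.8968565270458, 194.73841820101563], [0.0, 0.0, 1.0]] [[0.9918, -0.0848, 0.0959, 0.3269], [-0.127, -0.7471, 0.6525, -0.936], [0.0163, -0.6593, -0.7517, 1.1468], [0.0, 0.0, 0.0, 1.0]] 0.99588671875
top [[513.9515849868044, 0.0, 325.3946804111236], [0.0, 513.9515849868044, 194.96113952589766], [0.0, 0.0, 1.0]] [[-0.0103, -0.9776, 0.2103, 0.2044], [-0.9999, 0.0102, -0.0016, -0.0416], [-0.0006, -0.2103, -0.9776, 1.2868], [0.0, 0.0, 0.0, 1.0]] 0.99608984375
```

View pics/top0.png

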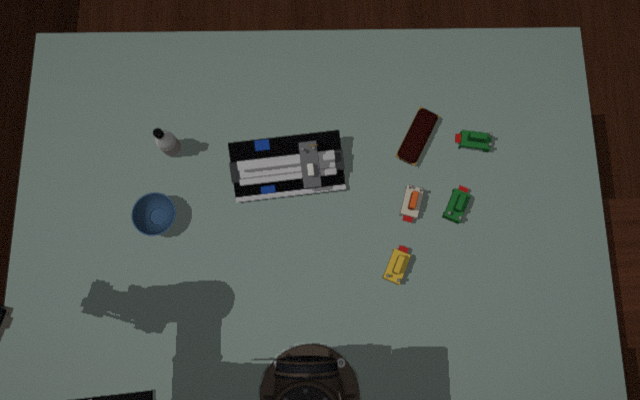

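View pics/side0.png

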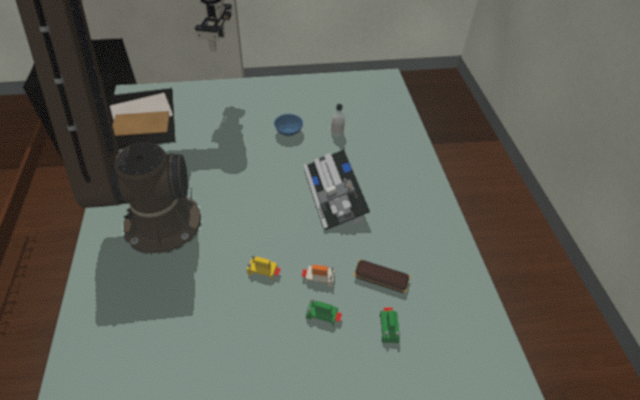

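Top view: candidates are ivory plate with orange fin at (412,202), green ones at (475,140) and (457,204), and a yellow one at (397,265). Only the ivory one with the orange fin fits; its red foot is at (408,218), pointing towards the robot. The blue patches are at (262,145) and (267,189), the bridge at (311,165). In the side view the ivory module is at (319,272).

```bash
cat > h.py <<'E'
import numpy as np,cv2
from plant import *
def pts(c,m):
    v,u=np.nonzero(m&(c["range_z"]>0)); z=c["range_z"][v,u]; K=c["camera_matrix"]
    p=np.c_[(u-K[0,2])/K[0,0]*z,(v-K[1,2])/K[1,1]*z,z]
    return p@c["T"][:3,:3].T+c["T"][:3,3],u,v
def hsv(c): return cv2.cvtColor(c["frame"],cv2.COLOR_RGB2HSV).astype(int)
def box(c,x0,x1,y0,y1):
    m=np.zeros(c["range_z"].shape,bool); m[y0:y1,x0:x1]=1; return m
E
python3 - <<'E'
from h import *
B={"top":dict(mod=(395,430,180,225),rack=(225,350,125,205)),"side":dict(mod=(298,338,258,288),rack=(300,370,150,228))}
for n in B:
    c=dict(np.load(f"pics/{n}0.npz")); H=hsv(c); h,s,v=H[...,0],H[...,1],H[...,2]
    b=box(c,*B[n]["mod"])
    for nm,m in dict(orange=(h>6)&(h<20)&(s>150)&(v>90),red=((h<5)|(h>174))&(s>140)&(v>60),ivory=(s<90)&(v>140)&(h<35)).items():
        p,u,vv=pts(c,b&m); print(n,nm,len(p),u.mean().round(1),vv.mean().round(1),p.mean(0).round(4),np.percentile(p,[5,95],axis=0).round(3).tolist())
        if len(p)>8: 
            r=cv2.minAreaRect(p[:,:2].astype(np.float32)*1000);print("  rect",np.round(r[0],1),np.round(r[1],1),round(r[2],1))
    b=box(c,*B[n]["rack"]); m=(b&(h>100)&(h<125)&(s>150)&(v>60)).astype(np.uint8)
    k,l,st,ce=cv2.connectedComponentsWithStats(m)
    for i in range(1,k):
        if st[i,4]>12: p,_,_=pts(c,l==i); print(n,"blue",st[i].tolist(),p.mean(0).round(4))
    p,_,_=pts(c,b&(v<45)&(s<200)); p=p[p[:,2]>0.015]
    for _ in range(4):
        q=p.mean(0);nn=np.linalg.svd(p-q)[2][2]; nn*=np.sign(nn[2]); d=(p-q)@nn; p=p[abs(d)<max(.004,1.5*d.std())]
    print(n,"board",len(p),q.round(4),nn.round(4),"slope",np.degrees(np.arccos(nn[2])),"dir",np.degrees(np.arctan2(-nn[1],-nn[0])),d.std())
t=cv2.imread("pics/top0.png");s=cv2.imread("pics/side0.png")
a=cv2.resize(t[180:230,380:440],(420,350),interpolation=2);b=cv2.resize(s[253:291,295:341],(424,350),interpolation=2)
e=cv2.resize(t[120:210,220:360],(373,240),interpolation=2);f=cv2.resize(s[145:235,295:375],(213,240),interpolation=2)
o=np.zeros((590,800,3),np.uint8);o[:350,:376]=a[:,:376];o[:350,376:800]=b;o[350:,:373]=e;o[350:,380:593]=f
cv2.imwrite("pics/crop1.png",o)
E
```

```text
top orange 115 413.1 199.6 [ 0.4546 -0.2574  0.0595] [[0.438, -0.267, 0.051], [0.473, -0.249, 0.064]]
  rect [ 456.  -258.2] [15.8 41. ] 74.6
top red 50 407.2 218.2 [ 0.4153 -0.2473  0.021 ] [[0.409, -0.257, 0.017], [0.421, -0.237, 0.025]]
  rect [ 415.1 -247.2] [23.5 13.1] 74.2
top ivory 201 408.3 203.0 [ 0.4524 -0.2504  0.0292] [[0.424, -0.271, 0.024], [0.489, -0.236, 0.034]]
  rect [ 457.5 -259.5] [42.1 70.6] 74.2
top blue [254, 139, 16, 12, 164] [0.5983 0.1137 0.0601]
top blue [260, 185, 16, 8, 102] [0.494  0.1018 0.0218]
top board 1912 [0.5672 0.0548 0.0459] [-0.3375 -0.0362  0.9406] slope 19.83957441304599 dir 6.117778705848949 0.0019378803023415575
side orange 102 319.5 269.4 [ 0.4581 -0.2636  0.0554] [[0.443, -0.271, 0.041], [0.473, -0.254, 0.064]]
  rect [ 458.1 -261.6] [17.1 37. ] 73.3
side red 19 303.8 272.6 [ 0.4166 -0.2473  0.0205] [[0.413, -0.257, 0.017], [0.421, -0.239, 0.023]]
  rect [ 416.2 -248.2] [19.3  8.5] 69.8
side ivory 133 315.9 272.0 [ 0.4502 -0.2531  0.0272] [[0.42, -0.28, 0.002], [0.49, -0.213, 0.041]]
  rect [ 455.4 -244.3] [71.9 92.9] 72.2
side blue [342, 163, 9, 9, 54] [0.6004 0.114  0.0612]
side blue [313, 176, 6, 9, 33] [0.4969 0.1012 0.0236]
side board 54 [0.5586 0.0115 0.0406] [-0.3355 -0.0412  0.9411] slope 19.756641807753045 dir 6.9923257491782085 0.001644674591909294
```

View pics/crop1.png

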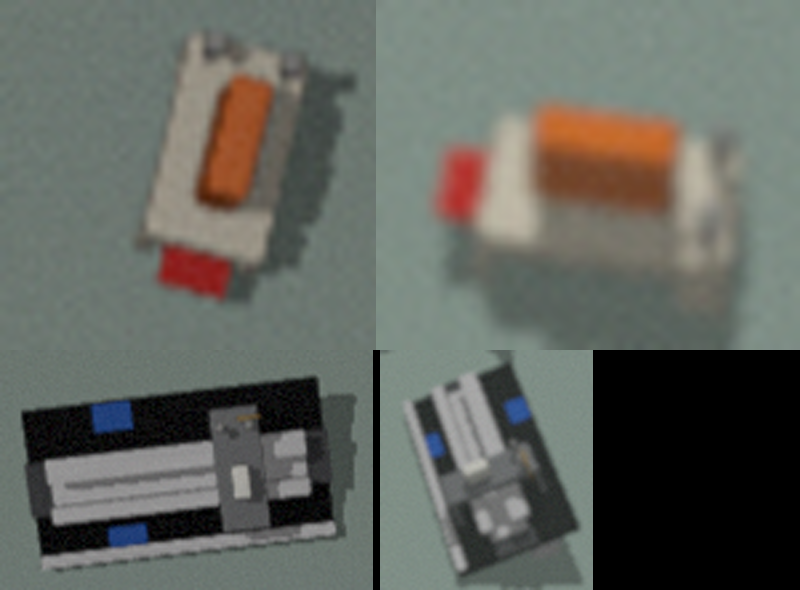

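Crop confirms it: ivory plate, orange fin, red foot at the robot-side end (yaw about -16°). The start pose is on the far side of the rack, so I'll view the rack with the wrist camera on the way.

```bash
cat >> h.py <<'E'
from scipy.spatial.transform import Rotation as R
def rot(rpy): return R.from_euler("xyz",rpy,degrees=True)
def rows(p0,r0,p1,r1,vmax=.0405,wmax=7.0):
    """n equal rows; shift in tool axes as they stand, turn as constant rotvec"""
    d=np.array(p1)-p0; w=(r0.inv()*r1).as_rotvec(degrees=True)
    n=int(np.ceil(max(np.linalg.norm(d)/vmax,np.linalg.norm(w)/wmax,1)))
    r=r0
    for i in range(n):
        print(np.round(np.r_[r.inv().apply(d/n),w/n/90],4).tolist()); r=r*R.from_rotvec(w/n,degrees=True)
E
python3 - <<'E'
from h import *
s=get_state(); c=capture("wrist"); T=c["T"]; r=rot(s["eef_rot"])
print(c["camera_matrix"].tolist(), r.inv().apply(T[:3,3]-s["tcp_pos"]).round(4), (r.as_matrix().T@T[:3,:3]).round(3).tolist())
rows(np.array([.197,.646,.246]),rot([180,0,-16.95]),[.50,.11,.30],rot([180,0,6.5]))
E
```

```text
[[336.885238055922, 0.0, 318.350044561205], [0.0, 336.885238055922, 203.17606132140958], [0.0, 0.0, 1.0]] [ 0.08    0.0002 -0.1391] [[-0.001, -0.955, -0.298], [1.0, -0.001, -0.0], [0.0, -0.298, 0.955]]
[0.0279, 0.0265, -0.0034, -0.0, 0.0, -0.0163]
[0.0272, 0.0272, -0.0034, -0.0, 0.0, -0.0163]
[0.0265, 0.0279, -0.0034, -0.0, 0.0, -0.0163]
[0.0258, 0.0286, -0.0034, -0.0, 0.0, -0.0163]
[0.025, 0.0292, -0.0034, -0.0, 0.0, -0.0163]
[0.0243, 0.0299, -0.0034, -0.0, 0.0, -0.0163]
[0.0235, 0.0305, -0.0034, -0.0, 0.0, -0.0163]
[0.0227, 0.0311, -0.0034, -0.0, 0.0, -0.0163]
[0.0219, 0.0316, -0.0034, -0.0, 0.0, -0.0163]
[0.0211, 0.0322, -0.0034, -0.0, 0.0, -0.0163]
[0.0203, 0.0327, -0.0034, -0.0, 0.0, -0.0163]
[0.0194, 0.0332, -0.0034, -0.0, 0.0, -0.0163]
[0.0186, 0.0337, -0.0034, -0.0, 0.0, -0.0163]
[0.0177, 0.0342, -0.0034, -0.0, 0.0, -0.0163]
[0.0168, 0.0346, -0.0034, -0.0, 0.0, -0.0163]
[0.0159, 0.035, -0.0034, -0.0, 0.0, -0.0163]
```

Emit:
apply_moves([
  [1,0.0279,0.0265,-0.0034,0,0,-0.0163],
  [1,0.0272,0.0272,-0.0034,0,0,-0.0163],
  [1,0.0265,0.0279,-0.0034,0,0,-0.0163],
  [1,0.0258,0.0286,-0.0034,0,0,-0.0163],
  [1,0.025,0.0292,-0.0034,0,0,-0.0163],
  [1,0.0243,0.0299,-0.0034,0,0,-0.0163],
  [1,0.0235,0.0305,-0.0034,0,0,-0.0163],
  [1,0.0227,0.0311,-0.0034,0,0,-0.0163],
  [1,0.0219,0.0316,-0.0034,0,0,-0.0163],
  [1,0.0211,0.0322,-0.0034,0,0,-0.0163],
  [1,0.0203,0.0327,-0.0034,0,0,-0.0163],
  [1,0.0194,0.0332,-0.0034,0,0,-0.0163],
  [1,0.0186,0.0337,-0.0034,0,0,-0.0163],
  [1,0.0177,0.0342,-0.0034,0,0,-0.0163],
  [1,0.0168,0.0346,-0.0034,0,0,-0.0163],
  [1,0.0159,0.035,-0.0034,0,0,-0.0163],
  [1,0,0,0,0,0,0],
  [1,0,0,0,0,0,0],
])

```text
time_s: 1.65
tcp_pos: [0.5005, 0.1078, 0.2997]
eef_rot: [180.0, 0.0, 6.3]
contact_force: [-0.1, 0.3, 0.4]
gripper_width: 0.0878
gripper_force: 0.0
```

```bash
python3 - <<'E'
from h import *
s=get_state();print(s["time_s"],s["tcp_pos"].round(4),s["eef_rot"].round(2),s["contact_force"].round(2))
c=capture("wrist");np.savez("pics/w1.npz",**c);cv2.imwrite("pics/w1.png",c["frame"][:,:,::-1])
E
```

```text
1.65 [0.5005 0.1078 0.2997] [1.7999e+02 3.0000e-02 6.2800e+00] [-0.1   0.26  0.41]
```

View pics/w1.png

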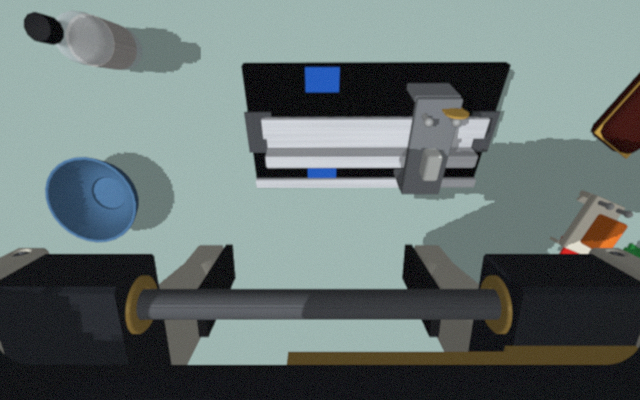

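Wrist view: rack with blue patches at (322,79) and (321,173), rail flanges between rows 117 and 167, bridge at (432,138), the bowl and bottle well left, module at right (600,230).

```bash
cat > rk.py <<'E'
from h import *
def rackfit(c,bx,yaw=None):
    H=hsv(c);h,s,v=H[...,0],H[...,1],H[...,2]; b=box(c,*bx)
    p,_,_=pts(c,b&(v<40)); p=p[p[:,2]>0.015]
    for _ in range(6):
        q=p.mean(0);nn=np.linalg.svd(p-q)[2][2]; nn*=np.sign(nn[2]); d=(p-q)@nn; p=p[abs(d)<max(.002,1.5*d.std())]
    bl=(b&(h>100)&(h<125)&(s>150)&(v>60)).astype(np.uint8)
    k,l,st,ce=cv2.connectedComponentsWithStats(bl); o=np.argsort(-st[1:,4])[:2]+1
    B=[pts(c,l==i)[0] for i in o]
    return p,q,nn,d.std(),B
E
python3 - <<'E'
from rk import *
c=dict(np.load("pics/w1.npz"))
p,q,nn,sd,B=rackfit(c,(235,520,55,192))
print("board",len(p),q.round(4),nn.round(4),np.degrees(np.arccos(nn[2])),np.degrees(np.arctan2(-nn[1],-nn[0])),sd)
for b in B: print("blue",len(b),b.mean(0).round(4))
# board top edge direction
D=c["range_z"]
P,u,v=pts(c,box(c,235,520,55,192)); 
n=np.array(nn); 
for yaw in [np.degrees(np.arctan2(-nn[1],-nn[0]))]:
    r=R.from_euler("zy",[yaw,-20],degrees=True).as_matrix(); print(yaw)
    L=(P-q)@r   # rack-aligned coords rel. to q
on=abs(L[:,2])<.004
dark=hsv(c)[...,2][v,u]<60
# edges of board by lines in pixels -> rack-plane: left/right/top boundary
a=L[on&dark]
for y in np.arange(-.1,.13,.02):
    k=a[(abs(a[:,1]-y)<.005)]; 
    if len(k): print("y",round(y,3),"xmin/max",k[:,0].min().round(4),k[:,0].max().round(4))
for x in np.arange(-.06,.09,.015):
    k=a[abs(a[:,0]-x)<.004]
    if len(k): print("x",round(x,3),"ymin/max",k[:,1].min().round(4),k[:,1].max().round(4))
bb=[((b-q)@r).mean(0).round(4) for b in B]; print(bb,[np.ptp((b-q)@r,axis=0).round(4) for b in B])
y0=bb[0][1]
for x in np.arange(-.08,.08,.004):
    k=L[(abs(L[:,0]-x)<.002)&(abs(L[:,1]-y0)<.03)]
    if len(k): print(round(x,3),np.percentile(k[:,2],[10,50,90]).round(4),len(k))
E
```

```text
board 11305 [0.5846 0.0652 0.0521] [-0.3385 -0.0379  0.9402] 19.91275265458435 6.394812364353978 0.0007354717249758564
blue 969 [0.5995 0.1152 0.0604]
blue 263 [0.4906 0.1029 0.0208]
6.394812364353978
y -0.1 xmin/max 0.0005 0.035
y -0.08 xmin/max 0.0167 0.0356
y -0.06 xmin/max 0.0166 0.0358
y -0.04 xmin/max -0.1009 0.036
y -0.02 xmin/max -0.101 0.0364
y 0.0 xmin/max -0.1001 0.0365
y 0.02 xmin/max -0.1005 0.0363
y 0.04 xmin/max -0.0195 0.0368
y 0.06 xmin/max -0.0195 0.0368
y 0.08 xmin/max -0.1002 0.0371
y 0.1 xmin/max -0.0996 0.0371
y 0.12 xmin/max -0.0995 0.0373
x -0.06 ymin/max -0.1418 -0.1356
x -0.03 ymin/max -0.1437 -0.1434
x -0.015 ymin/max -0.1453 0.1229
x 0.0 ymin/max -0.1437 0.1294
x 0.015 ymin/max -0.1415 0.1269
x 0.03 ymin/max -0.1398 0.1296
[array([0.0222, 0.0478, 0.0027]), array([-0.0943,  0.0486,  0.0027])] [array([0.0279, 0.0384, 0.0058]), array([0.0135, 0.037 , 0.0046])]
-0.068 [0.0292 0.0304 0.0316] 143
-0.064 [0.0294 0.0304 0.0315] 151
-0.06 [0.0293 0.0306 0.0318] 157
-0.056 [0.0099 0.0219 0.0308] 639
-0.052 [0.0073 0.0085 0.0101] 162
-0.048 [0.0072 0.0085 0.0098] 156
-0.044 [0.0074 0.0086 0.0098] 92
-0.032 [0.0292 0.0303 0.0317] 128
-0.028 [0.0295 0.0306 0.0317] 193
-0.024 [0.0291 0.0303 0.0319] 192
-0.02 [0.0012 0.0298 0.0314] 325
-0.016 [0.0008 0.028  0.0316] 384
-0.012 [0.0012 0.0277 0.0312] 440
-0.008 [0.0008 0.002  0.0029] 201
-0.004 [0.0005 0.0018 0.0034] 190
0.0 [0.0007 0.0018 0.003 ] 192
0.004 [0.0005 0.0018 0.003 ] 196
0.008 [0.0007 0.0023 0.0035] 193
0.012 [0.0009 0.0025 0.0037] 216
0.016 [0.0008 0.0026 0.0037] 197
0.02 [0.0006 0.0026 0.0038] 222
0.024 [-0.0631  0.0008  0.0033] 411
0.028 [-0.0647  0.0006  0.0034] 408
0.032 [0.0004 0.0025 0.0038] 253
0.036 [-0.0045  0.0007  0.0029] 281
```

Emit:
apply_moves([
  [1,0.035,0,0.02,0,0,0],
  [1,0.035,0,0.02,0,0,0],
  [1,0,0,0,0,0,0],
  [1,0,0,0,0,0,0],
])

```text
time_s: 2.03
tcp_pos: [0.5693, 0.1188, 0.2566]
eef_rot: [179.9, 0.3, 6.6]
contact_force: [-0.0, -1.0, 0.7]
gripper_width: 0.0881
gripper_force: 0.0
```

```bash
cat > rail.py <<'E'
from rk import *
def rail(c,bx,yaw=6.0):
    P,u,v=pts(c,box(c,*bx)); S=hsv(c)[...,1][v,u]; V=hsv(c)[...,2][v,u]
    r=R.from_euler("zy",[yaw,-20],degrees=True).as_matrix()
    O=np.array([.545,.109,.069]); L=(P-O)@r
    inb=(abs(L[:,1])<.045)&(abs(L[:,0])<.1)
    L=L[inb];S=S[inb];V=V[inb]
    f=L[(abs(L[:,2])<.008)&((abs(L[:,0]-.02)<.006)|(abs(L[:,0]+.025)<.0035))]
    A=np.c_[f[:,0],f[:,1],np.ones(len(f))]; k=np.linalg.lstsq(A,f[:,2],rcond=None)[0]
    print("flange plane: slope dx,dy deg",np.degrees(k[:2]).round(2),"z0",k[2].round(4),len(f))
    on=(abs(L[:,2]-k[2])<.004)
    up=[];lo=[];ys=np.arange(-.044,.045,.004)
    for y in ys:
        m=on&(abs(L[:,1]-y)<.002); x=np.sort(L[m,0]); up.append(np.mean(x[-6:-2])); lo.append(np.mean(x[2:6]))
    for nm,e in(("up",up),("lo",lo)):
        e=np.array(e); g=np.abs(e-np.median(e))<.003; q=np.polyfit(ys[g],e[g],1); print(nm,"x at y=0",q[1].round(4),"tilt deg",np.degrees(q[0]).round(2),"n",g.sum(), "world",(O+r@[q[1],0,k[2]]).round(4))
    b=L[(L[:,2]<-.022)&(L[:,2]>-.036)]
    H=b[(b[:,0]>.045)&(b[:,0]<.075)]; print("board z upper",np.median(H[:,2]).round(4))
E
python3 - <<'E'
from rail import *
s=get_state();print(s["time_s"],s["tcp_pos"].round(4),s["eef_rot"].round(2))
c=capture("wrist");np.savez("pics/w2.npz",**c)
for n in "w1","w2":
    c=dict(np.load(f"pics/{n}.npz"));bx=(0,640,0,240);rail(c,bx)
    H=hsv(c);m=(box(c,200,420,0,300)&(H[...,0]>100)&(H[...,0]<125)&(H[...,1]>150)&(H[...,2]>60)).astype(np.uint8)
    k,l,st,ce=cv2.connectedComponentsWithStats(m)
    for i in range(1,k):
        if st[i,4]>80: print("blue",st[i].tolist(),pts(c,l==i)[0].mean(0).round(4))
E
```

```text
2.0333 [0.5693 0.1188 0.2566] [179.88   0.33   6.56]
flange plane: slope dx,dy deg [3.53 1.55] z0 -0.0014 403
up x at y=0 0.0153 tilt deg -0.01 n 23 world [0.5598 0.1106 0.0729]
lo x at y=0 -0.0414 tilt deg 0.44 n 22 world [0.5068 0.1047 0.0536]
board z upper -0.0273
blue [304, 66, 37, 27, 975] [0.5995 0.1152 0.0604]
blue [307, 169, 30, 9, 264] [0.4906 0.1029 0.0208]
flange plane: slope dx,dy deg [2.66 1.77] z0 -0.0014 618
up x at y=0 0.0157 tilt deg -0.06 n 23 world [0.5601 0.1106 0.073 ]
lo x at y=0 -0.0416 tilt deg 1.63 n 21 world [0.5066 0.1046 0.0535]
board z upper -0.0274
blue [307, 138, 39, 26, 967] [0.5994 0.1148 0.0604]
```

```bash
python3 - <<'E'
from h import *
s=get_state()
rows(s["tcp_pos"],rot(s["eef_rot"]),[.456,-.259,.17],rot([180,0,-15.8]))
E
```

```text
[-0.0155, 0.0362, 0.0089, 0.0001, 0.0002, 0.0249]
[-0.0141, 0.0368, 0.0089, 0.0001, 0.0002, 0.0249]
[-0.0127, 0.0373, 0.0089, 0.0001, 0.0002, 0.0249]
[-0.0112, 0.0378, 0.0089, 0.0001, 0.0002, 0.0249]
[-0.0097, 0.0382, 0.0089, 0.0001, 0.0002, 0.0249]
[-0.0082, 0.0386, 0.0089, 0.0001, 0.0002, 0.0249]
[-0.0067, 0.0388, 0.0089, 0.0001, 0.0002, 0.0249]
[-0.0052, 0.0391, 0.0089, 0.0001, 0.0002, 0.0249]
[-0.0037, 0.0393, 0.0089, 0.0001, 0.0002, 0.0249]
[-0.0021, 0.0394, 0.0089, 0.0001, 0.0002, 0.0249]
```

Emit:
apply_moves([
  [1,-0.0155,0.0362,0.0089,0,0,0.0249],
  [1,-0.0141,0.0368,0.0089,0,0,0.0249],
  [1,-0.0127,0.0373,0.0089,0,0,0.0249],
  [1,-0.0112,0.0378,0.0089,0,0,0.0249],
  [1,-0.0097,0.0382,0.0089,0,0,0.0249],
  [1,-0.0082,0.0386,0.0089,0,0,0.0249],
  [1,-0.0067,0.0388,0.0089,0,0,0.0249],
  [1,-0.0052,0.0391,0.0089,0,0,0.0249],
  [1,-0.0037,0.0393,0.0089,0,0,0.0249],
  [1,-0.0021,0.0394,0.0089,0,0,0.0249],
  [1,0,0,0,0,0,0],
  [1,0,0,0,0,0,0],
])

```text
time_s: 3.08
tcp_pos: [0.4551, -0.2608, 0.172]
eef_rot: [-180.0, -0.1, -16.0]
contact_force: [-0.1, -0.4, -0.1]
gripper_width: 0.0877
gripper_force: 0.0
```

```bash
python3 - <<'E'
from h import *
s=get_state();print(s["time_s"],s["tcp_pos"].round(4),s["eef_rot"].round(2))
c=capture("wrist");np.savez("pics/w3.npz",**c)
H=hsv(c); h,s_,v=H[...,0],H[...,1],H[...,2]
P,u,vv=pts(c,(h>5)&(h<20)&(s_>140)&(v>80)); k=np.linalg.norm(P[:,:2]-[.456,-.259],axis=1)<.06
P=P[k]; top=P[P[:,2]>.054]
for q in(P,top): r=cv2.minAreaRect(q[:,:2].astype(np.float32)*1000);print(len(q),np.round(r[0],1),np.round(r[1],1),round(r[2],2),np.median(q[:,2]))
P,u,vv=pts(c,c["range_z"]>0); q=P[(abs(P[:,2]-.028)<.004)&(np.linalg.norm(P[:,:2]-[.456,-.259],axis=1)<.055)]
r=cv2.minAreaRect(q[:,:2].astype(np.float32)*1000);print("plate",len(q),np.round(r[0],1),np.round(r[1],1),round(r[2],2),np.median(q[:,2]))
cv2.imwrite("pics/w3.png",c["frame"][:,:,::-1])
E
```

```text
3.0833 [ 0.4551 -0.2608  0.172 ] [-1.7999e+02 -9.0000e-02 -1.6040e+01]
1122 [ 462.3 -262.5] [95.8 53.6] 73.43 0.05981239702387542
1035 [ 462.3 -262.5] [95.8 53.6] 73.43 0.05990326538921603
plate 2912 [ 459.1 -259.2] [44.1 76.7] 73.95 0.02798731336830329
```

View pics/w3.png

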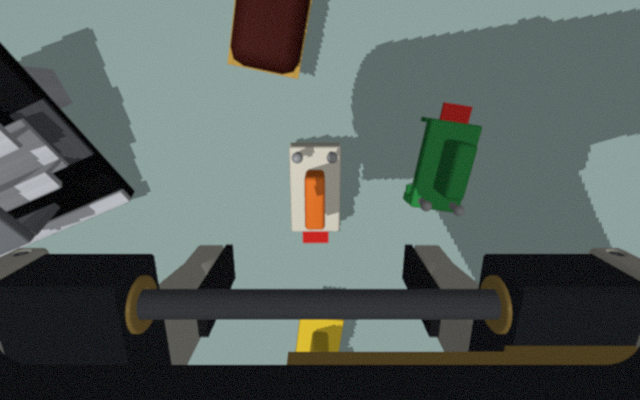

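Wrist view: the module is at (316,188), foot at (315,237), lying between the jaws. It measures 44 x 77 mm with its top at 28 mm, yaw -16°, which matches the text. Going down to grip.

Emit:
apply_moves([
  [1,0.0009,-0.0027,0.04,0,0,0],
  [1,0,0,0.04,0,0,0],
  [1,0,0,0.03,0,0,0],
  [1,0,0,0.012,0,0,0],
  [1,0,0,0,0,0,0],
  [1,0,0,0,0,0,0],
])

```text
time_s: 3.63
tcp_pos: [0.4587, -0.2562, 0.0497]
eef_rot: [180.0, -0.0, -15.7]
contact_force: [0.2, 0.4, 0.7]
gripper_width: 0.0877
gripper_force: 0.0
```

Emit:
apply_moves([
  [0.1,0,0,0,0,0,0],
  [0.1,0,0,0,0,0,0],
  [0.1,0,0,0,0,0,0],
  [0.1,0,0,0,0,0,0],
  [0.1,0,0,0,0,0,0],
  [0.1,0,0,0,0,0,0],
  [0.1,0,0,0,0,0,0],
  [0.1,0,0,0,0,0,0],
], newtons=40)

```text
time_s: 4.3
tcp_pos: [0.4577, -0.2576, 0.049]
eef_rot: [180.0, 0.0, -15.9]
contact_force: [-0.2, 0.7, 0.4]
gripper_width: 0.0398
gripper_force: 0.0
```

```bash
python3 - <<'E'
from h import *
for i in range(4):
    c=capture("wrist"); s=get_state();print(s["time_s"],s["tcp_pos"].round(4),s["eef_rot"].round(2),s["contact_force"].round(2),s["gripper_width"],s["gripper_force"])
E
```

```text
4.35 [ 0.4577 -0.2576  0.049 ] [180.    0.  -15.9] [ 0.06 -0.36  0.54] 0.035957789735113745 0.0
4.4 [ 0.4577 -0.2576  0.0489] [ 1.80e+02  1.00e-02 -1.59e+01] [-0.42 -0.23 -0.16] 0.03181327086311936 0.0
4.45 [ 0.4577 -0.2576  0.0489] [ 1.80e+02  1.00e-02 -1.59e+01] [-0.09  0.18 -0.17] 0.02771318740134337 0.0
4.5 [ 0.4577 -0.2575  0.0489] [ 1.800e+02  1.000e-02 -1.589e+01] [ 0.15 -0.41 -0.12] 0.024075097155007264 0.0
```

Emit:
apply_moves([
  [0.1,0,0,0,0,0,0],
  [0.1,0,0,0,0,0,0],
  [0.1,0,0,0,0,0,0],
  [0.1,0,0,0,0,0,0],
])

```text
time_s: 4.83
tcp_pos: [0.4577, -0.2575, 0.0489]
eef_rot: [180.0, 0.0, -15.9]
contact_force: [0.7, 0.2, -1.2]
gripper_width: 0.0158
gripper_force: 40.0
```

```bash
python3 - <<'E'
from h import *
c=capture("wrist"); s=get_state();print(s["time_s"],s["tcp_pos"].round(4),s["eef_rot"].round(2),s["contact_force"].round(2),s["gripper_width"],s["gripper_force"])
np.savez("pics/w4.npz",**c)
P,u,vv=pts(c,c["range_z"]>0); L=rot(s["eef_rot"]).inv().apply(P-s["tcp_pos"])
q=L[(abs(L[:,2]-.021)<.003)&(abs(L[:,0])<.06)&(abs(L[:,1])<.03)]
print(len(q),np.percentile(q,[1,50,99],axis=0).round(4).tolist(),cv2.minAreaRect(q[:,:2].astype(np.float32)*1000))
cv2.imwrite("pics/w4.png",c["frame"][:,:,::-1])
E
```

```text
4.8833 [ 0.4577 -0.2575  0.0489] [ 1.800e+02  1.000e-02 -1.589e+01] [-0.43 -0.77 -0.86] 0.015702510097750824 39.993295669555664
4000 [[0.0076, -0.0213, 0.0192], [0.0256, 0.0003, 0.021], [0.0401, 0.0217, 0.0233]] ((22.60784912109375, 0.2527961730957031), (35.549068450927734, 44.151058197021484), 0.21712008118629456)
```

Grip holds at 40 N with 15.7 mm opening. In the module frame the TCP is at x = -3.3, z = 33 mm. Lift, and plan the pre-hook pose.

```bash
cat > plan.py <<'E'
from h import *
YAW=6.1; rr=R.from_euler("zy",[YAW,-20],degrees=True)
Or=np.array([.545,.109,.069])+R.from_euler("zy",[6.0,-20],degrees=True).apply([-.0131,0,-.0015])
wT=np.array([.0333,0,.033])   # lip corner W (module 30,0,0) in tool axes
def orient(th): return R.from_euler("zy",[YAW,-20+th],degrees=True)*R.from_euler("x",180,degrees=True)
def tcp(th,delta,h,x=0.030,z=0.,y=0.):
    """W lies delta beyond the edge along module x and h above along module z"""
    m=R.from_euler("zy",[YAW,-20+th],degrees=True); W=Or+rr.apply([x,y,z])+m.apply([delta,0,h])
    return W-orient(th).apply(wT)
def W_rail(s): return rr.inv().apply(s["tcp_pos"]+rot(s["eef_rot"]).apply(wT)-Or)
def show(s):
    m=rot(s["eef_rot"])*R.from_euler("x",180,degrees=True); e=(rr.inv()*m).as_euler("ZYX",degrees=True)
    print("t",round(s["time_s"],2),"W rail mm",(W_rail(s)*1000).round(2),"tilt",e[1].round(2),"yaw",e[0].round(2),"roll",e[2].round(2),"F rail",rr.inv().apply(s["contact_force"]).round(2),"M",s["moment"].round(3),"w",round(s["gripper_width"],4))
E
python3 - <<'E'
from plan import *
s=get_state(); p=tcp(16,.014,.03); print(Or.round(4),p.round(4),orient(16).as_euler("xyz",degrees=True))
a=s["tcp_pos"]+[0,0,.15]; rows(a,rot(s["eef_rot"]),p+[0,0,.04],orient(16))
E
```

```text
[0.5333 0.1076 0.0631] [0.5378 0.1088 0.1348] [179.57425964  -3.97731522   6.11478287]
[-0.0023, -0.0374, 0.0024, 0.0004, 0.0045, -0.0244]
[-0.0009, -0.0375, 0.0024, 0.0004, 0.0045, -0.0244]
[0.0005, -0.0375, 0.0024, 0.0004, 0.0045, -0.0244]
[0.0019, -0.0374, 0.0025, 0.0004, 0.0045, -0.0244]
[0.0033, -0.0373, 0.0025, 0.0004, 0.0045, -0.0244]
[0.0048, -0.0372, 0.0026, 0.0004, 0.0045, -0.0244]
[0.0062, -0.037, 0.0026, 0.0004, 0.0045, -0.0244]
[0.0076, -0.0367, 0.0027, 0.0004, 0.0045, -0.0244]
[0.0089, -0.0364, 0.0028, 0.0004, 0.0045, -0.0244]
[0.0103, -0.036, 0.0029, 0.0004, 0.0045, -0.0244]
```

Emit:
apply_moves([
  [0.1,0,0,-0.015,0,0,0],
  [0.1,0,0,-0.025,0,0,0],
  [0.1,0,0,-0.03,0,0,0],
  [0.1,0,0,-0.03,0,0,0],
  [0.1,0,0,-0.03,0,0,0],
  [0.1,0,0,-0.02,0,0,0],
  [0.1,0,0,0,0,0,0],
  [0.1,0,0,0,0,0,0],
  [0.1,0,0,0,0,0,0],
], newtons=50)

```text
time_s: 5.63
tcp_pos: [0.4571, -0.2572, 0.1981]
eef_rot: [-180.0, 0.1, -15.9]
contact_force: [-0.5, 0.4, -2.6]
gripper_width: 0.0158
gripper_force: 50.0
```

The Euler order in my helper was wrong: I used extrinsic where it should be intrinsic. I'll fix that and re-derive the rail from the saved views.

```bash
sed -i 's/"zy"/"ZY"/' rail.py plan.py; sed -i 's/yaw=6.0/yaw=6.4/; s/\.0035))\]/.0035)|(abs(L[:,0]+.036)<.003))]/' rail.py
python3 - <<'E'
from rail import *
for n in "w1","w2":
    c=dict(np.load(f"pics/{n}.npz"));rail(c,(0,640,0,240))
    r=R.from_euler("ZY",[6.4,-20],degrees=True)
    for b in ([.5995,.1150,.0604],[.4906,.1029,.0208]): print(r.inv().apply(np.array(b)-[.545,.109,.069]).round(4))
E
```

```text
flange plane: slope dx,dy deg [-1.18 -0.15] z0 -0.0004 758
up x at y=0 0.0154 tilt deg 0.05 n 23 world [0.5595 0.1106 0.0739]
lo x at y=0 -0.0415 tilt deg 0.08 n 23 world [0.5064 0.1047 0.0544]
board z upper -0.0275
[ 0.0486 -0.0001 -0.0268]
[-0.0679  0.     -0.0266]
flange plane: slope dx,dy deg [-0.9  -0.21] z0 -0.0007 968
up x at y=0 0.0157 tilt deg -0.03 n 23 world [0.5599 0.1107 0.0737]
lo x at y=0 -0.0417 tilt deg 1.47 n 23 world [0.5063 0.1047 0.0541]
board z upper -0.0275
[ 0.0486 -0.0001 -0.0268]
[-0.0679  0.     -0.0266]
```

```bash
sed -i 's/YAW=6.1/YAW=6.4/; s/\[6.0,-20\]/[6.4,-20]/; s/-.0015\])/-.0005])/' plan.py
python3 - <<'E'
from plan import *
s=get_state(); p=tcp(16,.014,.03); print(Or.round(4),p.round(4),orient(16).as_euler("xyz",degrees=True))
rows(s["tcp_pos"],rot(s["eef_rot"]),p+[0,0,.04],orient(16))
E
```

```text
[0.5329 0.1076 0.064 ] [0.5375 0.1082 0.1358] [180.   -4.    6.4]
[-0.0023, -0.0373, 0.0022, 0.0008, 0.0045, -0.0248]
[-0.0008, -0.0374, 0.0023, 0.0008, 0.0045, -0.0248]
[0.0006, -0.0374, 0.0023, 0.0008, 0.0045, -0.0248]
[0.002, -0.0373, 0.0024, 0.0008, 0.0045, -0.0248]
[0.0035, -0.0372, 0.0025, 0.0008, 0.0045, -0.0248]
[0.0049, -0.0371, 0.0025, 0.0008, 0.0045, -0.0248]
[0.0063, -0.0368, 0.0026, 0.0008, 0.0045, -0.0248]
[0.0077, -0.0366, 0.0027, 0.0008, 0.0045, -0.0248]
[0.0091, -0.0362, 0.0028, 0.0008, 0.0045, -0.0248]
[0.0105, -0.0358, 0.0029, 0.0008, 0.0045, -0.0248]
```

Emit:
apply_moves([
  [0.1,-0.0023,-0.0373,0,0.0008,0.0045,-0.0248],
  [0.1,-0.0008,-0.0374,0,0.0008,0.0045,-0.0248],
  [0.1,0.0006,-0.0374,0,0.0008,0.0045,-0.0248],
  [0.1,0.002,-0.0373,0,0.0008,0.0045,-0.0248],
  [0.1,0.0035,-0.0372,0,0.0008,0.0045,-0.0248],
  [0.1,0.0049,-0.0371,0,0.0008,0.0045,-0.0248],
  [0.1,0.0063,-0.0368,0,0.0008,0.0045,-0.0248],
  [0.1,0.0077,-0.0366,0,0.0008,0.0045,-0.0248],
  [0.1,0.0091,-0.0362,0,0.0008,0.0045,-0.0248],
  [0.1,0.0105,-0.0358,0,0.0008,0.0045,-0.0248],
  [0.1,0,0,0,0,0,0],
  [0.1,0,0,0,0,0,0],
  [0.1,0,0,0,0,0,0],
  [0.1,0,0,0,0,0,0],
  [0.1,0,0,0,0,0,0],
  [0.1,0,0,0,0,0,0],
])

```text
time_s: 6.97
tcp_pos: [0.5369, 0.1066, 0.2016]
eef_rot: [179.9, -4.1, 6.4]
contact_force: [0.4, -0.4, -1.1]
gripper_width: 0.0158
gripper_force: 50.0
```

```bash
python3 - <<'E'
from plan import *
s=get_state(); show(s); p=tcp(16,.014,.03); rows(s["tcp_pos"],rot(s["eef_rot"]),p,orient(16),vmax=.03)
E
```

```text
t 6.97 W rail mm [73.62 -1.53 87.11] tilt 15.93 yaw -0.05 roll -0.1 F rail [-0.03 -0.45 -1.14] M [-0.105  0.301  0.021] w 0.0158
[-0.0013, -0.0005, 0.0219, 0.0003, -0.0003, -0.0002]
[-0.0013, -0.0005, 0.0219, 0.0003, -0.0003, -0.0002]
[-0.0013, -0.0005, 0.0219, 0.0003, -0.0003, -0.0002]
```

Emit:
apply_moves([
  [0.1,-0.0013,-0.0005,0.022,0.0003,-0.0003,-0.0002],
  [0.1,-0.0013,-0.0005,0.022,0,0,0],
  [0.1,-0.0013,-0.0005,0.022,0,0,0],
  [0.1,0,0,0,0,0,0],
  [0.1,0,0,0,0,0,0],
  [0.1,0,0,0,0,0,0],
  [0.1,0,0,0,0,0,0],
  [0.1,0,0,0,0,0,0],
  [0.1,0,0,0,0,0,0],
])

```text
time_s: 7.72
tcp_pos: [0.5382, 0.1094, 0.1368]
eef_rot: [180.0, -4.2, 6.5]
contact_force: [0.2, 0.0, -1.4]
gripper_width: 0.0158
gripper_force: 50.0
```

```bash
python3 - <<'E'
from plan import *
c=capture("wrist");s=get_state(); show(s)
t=capture("side"); 
im=np.zeros((400,800,3),np.uint8); im[:,:400]=cv2.resize(c["frame"][100:300,220:420],(400,400))[:,:,::-1]; im[:,400:]=cv2.resize(t["frame"][130:230,290:390],(400,400))[:,:,::-1]
cv2.imwrite("pics/c2.png",im)
E
```

```text
t 7.77 W rail mm [52.76  1.16 25.47] tilt 15.86 yaw 0.07 roll 0.01 F rail [-0.69  0.4  -0.71] M [-0.114  0.285 -0.007] w 0.0159
```

View pics/c2.png

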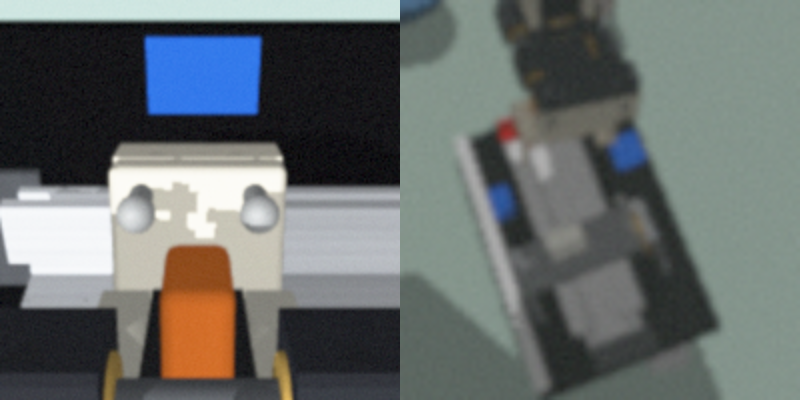

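The module is square over the bay. Its centre is about 1.5 mm to +y, so I'll correct that, then lower with the foot raised and feel.

Emit:
apply_moves([
  [0.1,0,0.0013,0.01,0,0.001,0],
  [0.1,0,0,0.008,0,0,0],
  [0.1,0,0,0.004,0,0,0],
  [0.1,0,0,0,0,0,0],
  [0.1,0,0,0,0,0,0],
  [0.1,0,0,0,0,0,0],
  [0.1,0,0,0,0,0,0],
  [0.1,0,0,0,0,0,0],
  [0.1,0,0,0,0,0,0],
])

```text
time_s: 8.57
tcp_pos: [0.5395, 0.1081, 0.114]
eef_rot: [180.0, -4.2, 6.5]
contact_force: [-1.5, 0.3, -0.9]
gripper_width: 0.0157
gripper_force: 50.0
```

```bash
python3 -c "
from plan import *
show(get_state())"
```

```text
t 8.57 W rail mm [46.33 -0.23  3.84] tilt 15.82 yaw 0.07 roll -0.02 F rail [-1.72  0.45 -0.35] M [-0.078  0.266 -0.036] w 0.0157
```

Emit:
apply_moves([
  [0.1,0,0,0.0015,0,0,0],
  [0.1,0,0,0.0015,0,0,0],
  [0.1,0,0,0.001,0,0,0],
  [0.1,0,0,0.001,0,0,0],
  [0.1,0,0,0.0005,0,0,0],
  [0.1,0,0,0,0,0,0],
  [0.1,0,0,0,0,0,0],
  [0.1,0,0,0,0,0,0],
])

```text
time_s: 9.23
tcp_pos: [0.5398, 0.1081, 0.1083]
eef_rot: [179.9, -4.1, 6.5]
contact_force: [0.0, -0.4, -0.6]
gripper_width: 0.0155
gripper_force: 50.0
```

```bash
python3 -c "
from plan import *
show(get_state());capture('side');show(get_state())"
```

```text
t 9.23 W rail mm [44.57 -0.34 -1.64] tilt 15.85 yaw 0.06 roll -0.03 F rail [-0.25 -0.35 -0.59] M [-0.207  0.42   0.014] w 0.0155
t 9.28 W rail mm [44.57 -0.34 -1.63] tilt 15.85 yaw 0.06 roll -0.03 F rail [ 0.08 -0.29  0.  ] M [-0.13   0.462 -0.025] w 0.016
```

Emit:
apply_moves([
  [0.1,0,0,0.0005,0,0,0],
  [0.1,0,0,0.0005,0,0,0],
  [0.1,0,0,0.0005,0,0,0],
  [0.1,0,0,0,0,0,0],
  [0.1,0,0,0,0,0,0],
])

```text
time_s: 9.7
tcp_pos: [0.5401, 0.1081, 0.1077]
eef_rot: [179.9, -4.2, 6.5]
contact_force: [-3.9, -0.3, 9.8]
gripper_width: 0.0159
gripper_force: 50.0
```

```bash
python3 -c "
from plan import *
show(get_state());capture('side');show(get_state())"
```

```text
t 9.7 W rail mm [44.71 -0.34 -2.25] tilt 15.81 yaw 0.09 roll -0.03 F rail [-0.34  0.09 10.59] M [-0.302  1.887 -0.002] w 0.0159
t 9.75 W rail mm [44.71 -0.33 -2.24] tilt 15.81 yaw 0.09 roll -0.03 F rail [-1.38 -0.56 10.5 ] M [-0.222  1.837  0.023] w 0.0156
```

Contact came early. The geometry says the cheeks may be on the lower flange rather than the plate on the edge. I'll back off, raise the foot to about 18.5°, and feel again.

Emit:
apply_moves([
  [0.1,0,0,-0.002,0,0,0],
  [0.1,0,0,-0.0015,0,0,0],
  [0.1,0.0008,0,-0.0008,0,-0.015,0],
  [0.1,0.0008,0,-0.0008,0,-0.015,0],
  [0.1,0,0,0,0,0,0],
  [0.1,0,0,0,0,0,0],
  [0.1,0,0,0,0,0,0],
  [0.1,0,0,0,0,0,0],
  [0.1,0,0,0,0,0,0],
])

```text
time_s: 10.5
tcp_pos: [0.5408, 0.1081, 0.1118]
eef_rot: [179.9, -1.4, 6.5]
contact_force: [0.0, -0.5, -1.2]
gripper_width: 0.0156
gripper_force: 50.0
```

```bash
python3 -c "
from plan import *
show(get_state());capture('side');show(get_state())"
```

```text
t 10.5 W rail mm [44.78 -0.41  0.28] tilt 18.55 yaw 0.07 roll -0.04 F rail [-0.41 -0.46 -1.11] M [-0.049  0.083  0.002] w 0.0156
t 10.55 W rail mm [44.89 -0.37  0.33] tilt 18.54 yaw 0.07 roll -0.03 F rail [-0.22 -0.14 -1.34] M [-0.007  0.176 -0.037] w 0.0159
```

Emit:
apply_moves([
  [0.1,0,0,0.001,0,0,0],
  [0.1,0,0,0.001,0,0,0],
  [0.1,0,0,0.0005,0,0,0],
  [0.1,0,0,0.0004,0,0,0],
  [0.1,0,0,0.0003,0,0,0],
  [0.1,0,0,0,0,0,0],
  [0.1,0,0,0,0,0,0],
  [0.1,0,0,0,0,0,0],
])

```text
time_s: 11.22
tcp_pos: [0.5413, 0.1083, 0.1087]
eef_rot: [180.0, -1.5, 6.5]
contact_force: [-0.6, -0.4, -2.1]
gripper_width: 0.0157
gripper_force: 50.0
```

```bash
python3 -c "
from plan import *
show(get_state());capture('side');show(get_state())"
```

```text
t 11.22 W rail mm [44.21 -0.28 -2.75] tilt 18.54 yaw 0.07 roll -0.03 F rail [-1.28 -0.38 -1.77] M [-0.091  0.09  -0.016] w 0.0157
t 11.27 W rail mm [44.19 -0.31 -2.73] tilt 18.55 yaw 0.07 roll -0.03 F rail [-1.39 -0.06 -0.85] M [-0.019  0.104 -0.004] w 0.0152
```

Emit:
apply_moves([
  [0.1,0,0,0.0003,0,0,0],
  [0.1,0,0,0.0003,0,0,0],
  [0.1,0,0,0.0003,0,0,0],
  [0.1,0,0,0,0,0,0],
  [0.1,0,0,0,0,0,0],
  [0.1,0,0,0,0,0,0],
])

```text
time_s: 11.77
tcp_pos: [0.5412, 0.1082, 0.1078]
eef_rot: [179.9, -1.4, 6.5]
contact_force: [-0.3, -0.6, -0.7]
gripper_width: 0.0157
gripper_force: 50.0
```

```bash
python3 -c "
from plan import *
show(get_state());capture('side');show(get_state())"
```

```text
t 11.77 W rail mm [43.85 -0.33 -3.61] tilt 18.55 yaw 0.06 roll -0.03 F rail [-0.59 -0.58 -0.49] M [-0.034  0.061  0.009] w 0.0157
t 11.82 W rail mm [43.85 -0.32 -3.61] tilt 18.55 yaw 0.06 roll -0.03 F rail [ 0.46 -0.28 -1.16] M [-0.062  0.135  0.056] w 0.0161
```

Emit:
apply_moves([
  [0.1,0,0,0.0003,0,0,0],
  [0.1,0,0,0.0003,0,0,0],
  [0.1,0,0,0,0,0,0],
  [0.1,0,0,0,0,0,0],
  [0.1,0,0,0,0,0,0],
])

```text
time_s: 12.23
tcp_pos: [0.5413, 0.1083, 0.1074]
eef_rot: [179.9, -1.5, 6.5]
contact_force: [-1.8, -0.2, 2.9]
gripper_width: 0.0155
gripper_force: 50.0
```

```bash
python3 -c "
from plan import *
show(get_state());capture('side');show(get_state())"
```

```text
t 12.23 W rail mm [43.82 -0.3  -4.02] tilt 18.54 yaw 0.07 roll -0.03 F rail [-0.72  0.04  3.38] M [-0.118  0.491 -0.006] w 0.0155
t 12.28 W rail mm [43.83 -0.3  -3.98] tilt 18.53 yaw 0.07 roll -0.02 F rail [-0.92  0.72  2.17] M [-0.021  0.487 -0.054] w 0.0155
```

Plate touches the upper edge at about 4 N. This agrees with the flange height from the cheek contact, so the rail is about +0.7 mm in my frame. I'll back off 0.5 mm and draw the toe under the flange.

Emit:
apply_moves([
  [0.1,0,0,-0.0005,0,0,0],
  [0.1,-0.001,0,0,0,0,0],
  [0.1,-0.0015,0,0,0,0,0],
  [0.1,-0.0015,0,0,0,0,0],
  [0.1,-0.0015,0,0,0,0,0],
  [0.1,-0.0015,0,0,0,0,0],
  [0.1,-0.001,0,0,0,0,0],
  [0.1,0,0,0,0,0,0],
  [0.1,0,0,0,0,0,0],
  [0.1,0,0,0,0,0,0],
])

```text
time_s: 13.12
tcp_pos: [0.5333, 0.1073, 0.1075]
eef_rot: [179.9, -1.4, 6.5]
contact_force: [-0.1, 0.5, -1.5]
gripper_width: 0.0156
gripper_force: 50.0
```

```bash
python3 -c "
from plan import *
show(get_state());capture('side');show(get_state())"
```

```text
t 13.12 W rail mm [36.19 -0.34 -1.18] tilt 18.55 yaw 0.06 roll -0.03 F rail [-0.57  0.46 -1.43] M [-0.047  0.046  0.024] w 0.0156
t 13.17 W rail mm [36.24 -0.34 -1.17] tilt 18.55 yaw 0.07 roll -0.03 F rail [-0.89 -0.62 -1.75] M [-0.053  0.097 -0.006] w 0.016
```

Emit:
apply_moves([
  [0.1,-0.001,0,0,0,0,0],
  [0.1,-0.0007,0,0,0,0,0],
  [0.1,-0.0005,0,0,0,0,0],
  [0.1,-0.0003,0,0,0,0,0],
  [0.1,0,0,0,0,0,0],
  [0.1,0,0,0,0,0,0],
  [0.1,0,0,0,0,0,0],
])

```text
time_s: 13.75
tcp_pos: [0.5308, 0.1071, 0.1075]
eef_rot: [179.9, -1.5, 6.5]
contact_force: [0.1, -0.1, -1.1]
gripper_width: 0.0157
gripper_force: 50.0
```

```bash
python3 -c "
from plan import *
show(get_state());capture('side');show(get_state())"
```

```text
t 13.75 W rail mm [33.88 -0.34 -0.35] tilt 18.55 yaw 0.07 roll -0.03 F rail [-0.27 -0.1  -1.05] M [-0.025  0.091  0.026] w 0.0157
t 13.8 W rail mm [33.85 -0.32 -0.37] tilt 18.55 yaw 0.07 roll -0.03 F rail [ 0.18 -0.09 -1.09] M [-0.06   0.057 -0.047] w 0.0154
```

Emit:
apply_moves([
  [0.1,-0.0005,0,0,0,0,0],
  [0.1,-0.0004,0,0,0,0,0],
  [0.1,-0.0003,0,0,0,0,0],
  [0.1,0,0,0,0,0,0],
  [0.1,0,0,0,0,0,0],
  [0.1,0,0,0,0,0,0],
])

```text
time_s: 14.3
tcp_pos: [0.5296, 0.1069, 0.1074]
eef_rot: [179.9, -1.5, 6.5]
contact_force: [-0.2, 0.4, -1.6]
gripper_width: 0.0157
gripper_force: 50.0
```

```bash
python3 -c "
from plan import *
show(get_state());capture('side');show(get_state())"
```

```text
t 14.3 W rail mm [ 3.275e+01 -3.400e-01  3.000e-02] tilt 18.55 yaw 0.06 roll -0.03 F rail [-0.7   0.39 -1.47] M [-0.065  0.076  0.039] w 0.0157
t 14.35 W rail mm [ 3.276e+01 -3.300e-01  3.000e-02] tilt 18.55 yaw 0.07 roll -0.03 F rail [-0.54 -0.75 -1.48] M [-0.094  0.085 -0.012] w 0.0156
```

Emit:
apply_moves([
  [0.1,-0.0004,0,0,0,0,0],
  [0.1,-0.0003,0,0,0,0,0],
  [0.1,-0.0003,0,0,0,0,0],
  [0.1,0,0,0,0,0,0],
  [0.1,0,0,0,0,0,0],
  [0.1,0,0,0,0,0,0],
])

```text
time_s: 14.85
tcp_pos: [0.5286, 0.1068, 0.1074]
eef_rot: [180.0, -1.5, 6.5]
contact_force: [1.2, 0.4, -1.4]
gripper_width: 0.0153
gripper_force: 50.0
```

```bash
python3 -c "
from plan import *
show(get_state());capture('side');show(get_state())"
```

```text
t 14.85 W rail mm [31.78 -0.33  0.35] tilt 18.55 yaw 0.06 roll -0.03 F rail [ 0.65  0.23 -1.74] M [-0.051  0.068  0.   ] w 0.0153
t 14.9 W rail mm [31.8  -0.33  0.33] tilt 18.55 yaw 0.07 roll -0.03 F rail [-0.44 -0.2  -0.9 ] M [-0.078  0.086 -0.02 ] w 0.0154
```

Emit:
apply_moves([
  [0.1,-0.0003,0,0,0,0,0],
  [0.1,-0.0003,0,0,0,0,0],
  [0.1,-0.0002,0,0,0,0,0],
  [0.1,0,0,0,0,0,0],
  [0.1,0,0,0,0,0,0],
])

```text
time_s: 15.32
tcp_pos: [0.5278, 0.1067, 0.1074]
eef_rot: [179.9, -1.5, 6.5]
contact_force: [-0.3, -0.1, -1.1]
gripper_width: 0.0157
gripper_force: 50.0
```

```bash
python3 -c "
from plan import *
show(get_state());capture('side');show(get_state())"
```

```text
t 15.32 W rail mm [31.03 -0.34  0.6 ] tilt 18.55 yaw 0.07 roll -0.03 F rail [-0.67 -0.06 -0.93] M [-0.051  0.108  0.003] w 0.0157
t 15.37 W rail mm [31.02 -0.34  0.62] tilt 18.55 yaw 0.07 roll -0.03 F rail [-0.74  0.09 -1.34] M [ 0.027  0.091 -0.013] w 0.0158
```

Emit:
apply_moves([
  [0.1,-0.0003,0,0,0,0,0],
  [0.1,-0.0003,0,0,0,0,0],
  [0.1,-0.0003,0,0,0,0,0],
  [0.1,0,0,0,0,0,0],
  [0.1,0,0,0,0,0,0],
])

```text
time_s: 15.78
tcp_pos: [0.5271, 0.1067, 0.1074]
eef_rot: [180.0, -1.5, 6.5]
contact_force: [0.9, 0.2, -1.6]
gripper_width: 0.0158
gripper_force: 50.0
```

```bash
python3 -c "
from plan import *
show(get_state());capture('side');show(get_state())"
```

```text
t 15.78 W rail mm [30.38 -0.28  0.93] tilt 18.53 yaw 0.07 roll -0.02 F rail [ 0.34  0.04 -1.86] M [-0.071 -0.222  0.021] w 0.0158
t 15.83 W rail mm [30.35 -0.29  0.91] tilt 18.53 yaw 0.07 roll -0.02 F rail [ 0.34 -0.21 -0.75] M [-0.045 -0.251 -0.063] w 0.0157
```

Emit:
apply_moves([
  [0.1,-0.0003,0,0,0,0,0],
  [0.1,-0.0002,0,0,0,0,0],
  [0.1,0,0,0,0,0,0],
  [0.1,0,0,0,0,0,0],
])

```text
time_s: 16.17
tcp_pos: [0.5269, 0.1068, 0.1075]
eef_rot: [180.0, -1.5, 6.5]
contact_force: [2.8, -0.1, -2.7]
gripper_width: 0.0156
gripper_force: 50.0
```

```bash
python3 -c "
from plan import *
show(get_state());capture('side');show(get_state())"
```

```text
t 16.17 W rail mm [30.24 -0.18  1.05] tilt 18.5 yaw 0.07 roll -0.01 F rail [ 1.67 -0.39 -3.48] M [-0.181 -1.248  0.032] w 0.0156
t 16.22 W rail mm [30.23 -0.21  1.06] tilt 18.5 yaw 0.07 roll -0.01 F rail [ 1.46 -0.57 -4.69] M [-0.128 -1.309  0.008] w 0.0161
```

Toe is hooked; the flange corner presses on its ramp and pushes the module down. I'll ease down 0.4 mm and draw a touch more.

Emit:
apply_moves([
  [0.1,0,0,0.0004,0,0,0],
  [0.1,-0.0003,0,0,0,0,0],
  [0.1,-0.0002,0,0,0,0,0],
  [0.1,0,0,0,0,0,0],
  [0.1,0,0,0,0,0,0],
])

```text
time_s: 16.63
tcp_pos: [0.5267, 0.1068, 0.1072]
eef_rot: [180.0, -1.5, 6.5]
contact_force: [6.7, -1.4, -1.8]
gripper_width: 0.0155
gripper_force: 50.0
```

```bash
python3 -c "
from plan import *
show(get_state());capture('side');show(get_state())"
```

```text
t 16.63 W rail mm [30.02 -0.14  0.89] tilt 18.46 yaw 0.08 roll -0.0 F rail [ 5.52 -2.15 -3.96] M [-0.251 -2.091 -0.068] w 0.0155
t 16.68 W rail mm [30.06 -0.13  0.89] tilt 18.46 yaw 0.08 roll -0.0 F rail [ 5.09 -0.87 -4.54] M [-0.295 -2.092 -0.019] w 0.0156
```

Lip wall touches (about 6 N). Start tilting the foot down about the lip corner, in small steps.

Emit:
apply_moves([
  [0.1,-0.0003,0,0.0003,0,0.0056,0],
  [0.1,-0.0003,0,0.0003,0,0.0056,0],
  [0.1,-0.0003,0,0.0003,0,0.0056,0],
  [0.1,-0.0003,0,0.0003,0,0.0056,0],
  [0.1,-0.0003,0,0.0003,0,0.0056,0],
  [0.1,-0.0003,0,0.0003,0,0.0056,0],
  [0.1,0,0,0,0,0,0],
  [0.1,0,0,0,0,0,0],
], newtons=60)

```text
time_s: 17.35
tcp_pos: [0.5248, 0.1066, 0.1054]
eef_rot: [180.0, -4.6, 6.5]
contact_force: [6.5, -0.6, -3.1]
gripper_width: 0.0157
gripper_force: 60.0
```

```bash
python3 -c "
from plan import *
show(get_state());capture('side');show(get_state())"
```

```text
t 17.35 W rail mm [29.8  -0.09  0.95] tilt 15.41 yaw 0.1 roll 0.01 F rail [ 4.99 -1.3  -5.1 ] M [-0.389 -2.308 -0.127] w 0.0157
t 17.4 W rail mm [29.78 -0.09  0.93] tilt 15.42 yaw 0.09 roll 0.0 F rail [ 5.19 -0.36 -5.62] M [-0.29  -2.293 -0.075] w 0.0158
```

Emit:
apply_moves([
  [0.1,-0.0003,0,0.0004,0,0.0056,0],
  [0.1,-0.0003,0,0.0004,0,0.0056,0],
  [0.1,-0.0003,0,0.0003,0,0.0056,0],
  [0.1,-0.0003,0,0.0003,0,0.0056,0],
  [0.1,-0.0003,0,0.0003,0,0.0056,0],
  [0.1,-0.0003,0,0.0003,0,0.0056,0],
  [0.1,0,0,0,0,0,0],
  [0.1,0,0,0,0,0,0],
])

```text
time_s: 18.07
tcp_pos: [0.5231, 0.1064, 0.1033]
eef_rot: [180.0, -7.6, 6.5]
contact_force: [6.5, 0.5, -0.9]
gripper_width: 0.0158
gripper_force: 60.0
```

```bash
python3 -c "
from plan import *
show(get_state());capture('side');show(get_state())"
```

```text
t 18.07 W rail mm [29.55 -0.08  0.93] tilt 12.39 yaw 0.1 roll 0.01 F rail [ 5.78 -0.23 -3.02] M [-0.254 -2.091 -0.097] w 0.0158
t 18.12 W rail mm [29.56 -0.05  0.9 ] tilt 12.39 yaw 0.1 roll 0.01 F rail [ 6.08 -1.24 -2.84] M [-0.252 -1.97  -0.043] w 0.0156
```

Emit:
apply_moves([
  [0.1,-0.0003,0,0.0003,0,0.0056,0],
  [0.1,-0.0003,0,0.0003,0,0.0056,0],
  [0.1,-0.0003,0,0.0003,0,0.0056,0],
  [0.1,-0.0003,0,0.0003,0,0.0056,0],
  [0.1,-0.0003,0,0.0003,0,0.0056,0],
  [0.1,-0.0003,0,0.0003,0,0.0056,0],
  [0.1,0,0,0,0,0,0],
  [0.1,0,0,0,0,0,0],
])

```text
time_s: 18.78
tcp_pos: [0.5214, 0.1063, 0.1012]
eef_rot: [180.0, -10.6, 6.5]
contact_force: [6.8, -0.3, -1.2]
gripper_width: 0.0157
gripper_force: 60.0
```

```bash
python3 -c "
from plan import *
show(get_state());capture('side');show(get_state())"
```

```text
t 18.78 W rail mm [ 2.933e+01 -2.000e-02  9.200e-01] tilt 9.37 yaw 0.1 roll 0.02 F rail [ 5.89 -1.04 -3.46] M [-0.258 -1.888 -0.081] w 0.0157
t 18.83 W rail mm [29.31 -0.05  0.91] tilt 9.38 yaw 0.09 roll 0.01 F rail [ 5.17 -1.44 -2.87] M [-0.19  -1.771 -0.047] w 0.0157
```

Emit:
apply_moves([
  [0.1,-0.0003,0,0.0003,0,0.0056,0],
  [0.1,-0.0003,0,0.0003,0,0.0056,0],
  [0.1,-0.0003,0,0.0003,0,0.0056,0],
  [0.1,-0.0003,0,0.0003,0,0.0056,0],
  [0.1,0,0,0,0,0,0],
  [0.1,0,0,0,0,0,0],
])

```text
time_s: 19.33
tcp_pos: [0.5204, 0.1062, 0.0997]
eef_rot: [180.0, -12.6, 6.5]
contact_force: [6.1, -0.9, 1.3]
gripper_width: 0.0156
gripper_force: 60.0
```

```bash
python3 -c "
from plan import *
show(get_state());capture('side');show(get_state())"
```

```text
t 19.33 W rail mm [ 2.915e+01 -1.000e-02  8.600e-01] tilt 7.36 yaw 0.1 roll 0.02 F rail [ 6.11 -1.54 -0.79] M [-0.137 -1.704 -0.069] w 0.0156
t 19.38 W rail mm [29.13 -0.05  0.85] tilt 7.37 yaw 0.09 roll 0.01 F rail [ 5.2  -1.41  0.04] M [-0.09  -1.556 -0.092] w 0.016
```

Emit:
apply_moves([
  [0.1,-0.0003,0,0.0003,0,0.0056,0],
  [0.1,-0.0003,0,0.0003,0,0.0056,0],
  [0.1,-0.0003,0,0.0003,0,0.0056,0],
  [0.1,-0.0003,0,0.0003,0,0.0056,0],
  [0.1,0,0,0,0,0,0],
  [0.1,0,0,0,0,0,0],
])

```text
time_s: 19.88
tcp_pos: [0.5194, 0.106, 0.0982]
eef_rot: [180.0, -14.6, 6.5]
contact_force: [4.8, -0.0, 2.7]
gripper_width: 0.0155
gripper_force: 60.0
```

```bash
python3 -c "
from plan import *
show(get_state());capture('side');show(get_state())"
```

```text
t 19.88 W rail mm [28.93 -0.06  0.75] tilt 5.36 yaw 0.1 roll 0.02 F rail [ 5.39 -0.56  0.95] M [ 0.017 -1.564 -0.035] w 0.0155
t 19.93 W rail mm [28.97 -0.05  0.76] tilt 5.36 yaw 0.09 roll 0.01 F rail [ 5.69 -0.55  1.48] M [ 0.065 -1.52  -0.034] w 0.0154
```

Emit:
apply_moves([
  [0.1,-0.0003,0,0.0003,0,0.0056,0],
  [0.1,-0.0003,0,0.0003,0,0.0056,0],
  [0.1,-0.0003,0,0.0003,0,0.0056,0],
  [0.1,-0.0003,0,0.0003,0,0.0056,0],
  [0.1,0,0,0,0,0,0],
  [0.1,0,0,0,0,0,0],
])

```text
time_s: 20.43
tcp_pos: [0.5185, 0.1059, 0.0966]
eef_rot: [180.0, -16.6, 6.5]
contact_force: [6.6, -0.8, 2.5]
gripper_width: 0.0155
gripper_force: 60.0
```

```bash
python3 -c "
from plan import *
show(get_state());capture('side');show(get_state())"
```

```text
t 20.43 W rail mm [28.77 -0.05  0.71] tilt 3.36 yaw 0.08 roll 0.02 F rail [ 6.89 -1.51  0.12] M [ 0.016 -1.719 -0.073] w 0.0155
t 20.48 W rail mm [28.75 -0.04  0.7 ] tilt 3.37 yaw 0.08 roll 0.02 F rail [ 6.4  -0.66 -0.25] M [-0.097 -1.712 -0.093] w 0.0158
```

Emit:
apply_moves([
  [0.1,-0.0003,0,0.0003,0,0.0056,0],
  [0.1,-0.0003,0,0.0003,0,0.0056,0],
  [0.1,-0.0003,0,0.0003,0,0.0056,0],
  [0.1,-0.0003,0,0.0003,0,0.0056,0],
  [0.1,0,0,0,0,0,0],
  [0.1,0,0,0,0,0,0],
])

```text
time_s: 20.98
tcp_pos: [0.5176, 0.1059, 0.0952]
eef_rot: [-180.0, -18.6, 6.5]
contact_force: [5.1, 2.5, 2.9]
gripper_width: 0.0156
gripper_force: 60.0
```

```bash
python3 -c "
from plan import *
show(get_state());capture('side');show(get_state())"
```

```text
t 20.98 W rail mm [28.71  0.05  0.77] tilt 1.36 yaw 0.07 roll 0.04 F rail [5.97 1.91 0.89] M [ 0.306 -1.453  0.098] w 0.0156
t 21.03 W rail mm [28.66  0.    0.75] tilt 1.37 yaw 0.06 roll 0.03 F rail [ 5.71 -0.53  0.55] M [ 0.086 -1.632  0.034] w 0.0153
```

Emit:
apply_moves([
  [0.1,-0.0003,0,0.0003,0,0.0056,0],
  [0.1,-0.0003,0,0.0003,0,0.0056,0],
  [0.1,-0.0002,0,0.0003,0,0.004,0],
  [0.1,0,0,0,0,0,0],
  [0.1,0,0,0,0,0,0],
  [0.1,0,0,0,0,0,0],
])

```text
time_s: 21.53
tcp_pos: [0.5191, 0.1046, 0.0979]
eef_rot: [180.0, -19.2, 6.4]
contact_force: [-9.1, 1.0, -6.0]
gripper_width: 0.0156
gripper_force: 60.0
```

```bash
python3 - <<'E'
from plan import *
s=get_state();show(s);c=capture('wrist');t=capture('side');show(get_state())
P,u,v=pts(c,c["range_z"]>0); L=rr.inv().apply(P-Or)
q=L[(abs(L[:,2]-.0125)<.005)&(abs(L[:,1])<.024)&(L[:,0]>.005)&(L[:,0]<.036)]
A=np.c_[q[:,0],q[:,1],np.ones(len(q))]
for _ in range(3):
    k=np.linalg.lstsq(A,q[:,2],rcond=None)[0]; g=abs(A@k-q[:,2])<.0015; A,q=A[g],q[g]
print("plate top slopes deg",np.degrees(k[:2]),"z at x=0.02",k[0]*.02+k[2],len(q))
im=np.zeros((400,800,3),np.uint8); im[:,:400]=cv2.resize(c["frame"][60:260,220:420],(400,400))[:,:,::-1]; im[:,400:]=cv2.resize(t["frame"][110:210,270:370],(400,400))[:,:,::-1]
cv2.imwrite("pics/c3.png",im)
E
```

```text
t 21.53 W rail mm [31.21 -1.46  3.21] tilt 0.79 yaw -0.0 roll -0.0 F rail [-10.43   2.01  -2.59] M [0.011 5.105 0.167] w 0.0156
t 21.63 W rail mm [31.19 -1.44  3.21] tilt 0.79 yaw -0.0 roll -0.01 F rail [-9.96  1.87 -2.61] M [-0.009  5.049  0.183] w 0.0158
plate top slopes deg [-0.96535279  0.05035107] z at x=0.02 0.015609449148005989 3400
```

View pics/c3.png

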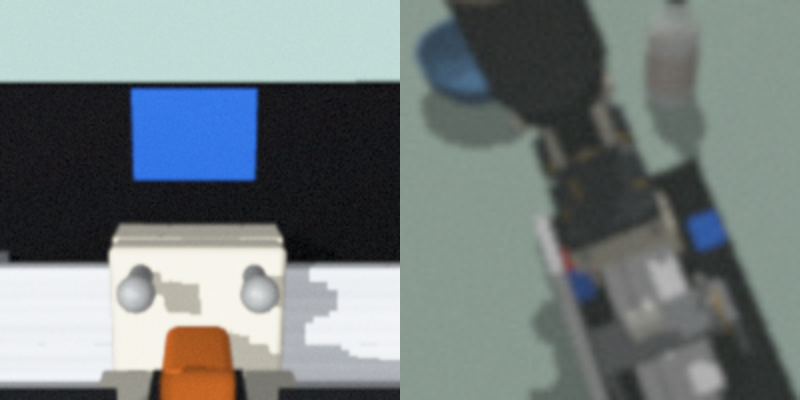

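```bash
python3 - <<'E'
from plan import *
for i in range(3):
    s=get_state();show(s);capture('side')
print(s["joints"].round(2),s["joint_torque"].round(2),s["qd"].round(2),s["tcp_pos"],s["eef_rot"])
E
```

```text
t 21.63 W rail mm [31.19 -1.44  3.21] tilt 0.79 yaw -0.0 roll -0.01 F rail [-9.96  1.87 -2.61] M [-0.009  5.049  0.183] w 0.0158
t 21.68 W rail mm [31.18 -1.45  3.2 ] tilt 0.79 yaw 0.0 roll -0.01 F rail [-10.09   1.47  -3.69] M [-0.057  5.054  0.183] w 0.0161
t 21.73 W rail mm [31.18 -1.45  3.2 ] tilt 0.79 yaw 0.0 roll -0.01 F rail [-10.07   0.97  -3.42] M [0.01  5.061 0.142] w 0.0156
[ 31.71   6.35 -58.28  45.99 -11.29  20.5 ] [-1.210e+00 -3.252e+01  1.525e+01  3.700e+00  1.220e+00  3.000e-02] [ 0.05 -0.07 -0.02  0.08 -0.05 -0.09] [0.51908954 0.10463993 0.09792397] [179.99326056 -19.21188144   6.40008223]
```

Joint 3 is at its range limit (-58.28°), so the last tilt could not be reached and the tool was carried up about 2.5 mm. I'll return to the last good pose (about 1.5° tilt, still hooked), then regrip with the tool leaning less. The fin's parallel sides allow that.

Emit:
apply_moves([
  [0.1,-0.0007,-0.0005,0.0007,0,-0.0035,0],
  [0.1,-0.0007,-0.0005,0.0007,0,-0.0035,0],
  [0.1,-0.0006,-0.0004,0.0006,0,-0.003,0],
  [0.1,0,0,0,0,0,0],
  [0.1,0,0,0,0,0,0],
])

```text
time_s: 22.2
tcp_pos: [0.5176, 0.1055, 0.0959]
eef_rot: [180.0, -18.4, 6.4]
contact_force: [8.5, -2.7, -1.7]
gripper_width: 0.0155
gripper_force: 60.0
```

```bash
python3 - <<'E'
from plan import *
for i in range(2):
    s=get_state();show(s);capture('side')
print(s["joints"].round(2))
E
```

```text
t 22.2 W rail mm [28.72 -0.43  1.24] tilt 1.64 yaw 0.02 roll -0.01 F rail [ 7.05 -3.64 -4.41] M [-1.645 -1.835 -0.657] w 0.0155
t 22.25 W rail mm [28.73 -0.44  1.26] tilt 1.64 yaw 0.03 roll -0.0 F rail [ 5.8  -4.24 -3.48] M [-1.514 -1.811 -0.593] w 0.0156
[ 33.79   6.82 -56.49  39.41 -13.21  25.18]
```

Emit:
apply_moves([
  [0.1,0.0003,-0.0003,0.0004,0,0,0],
  [0.1,0,0,0,0,0,0],
  [0.1,0,0,0,0,0,0],
])

```text
time_s: 22.55
tcp_pos: [0.5178, 0.1057, 0.0955]
eef_rot: [180.0, -18.4, 6.4]
contact_force: [4.8, -4.0, -0.3]
gripper_width: 0.0159
gripper_force: 60.0
```

```bash
python3 - <<'E'
from plan import *
for i in range(2):
    s=get_state();show(s);capture('side')
E
```

```text
t 22.55 W rail mm [28.78 -0.19  0.84] tilt 1.65 yaw 0.04 roll -0.0 F rail [ 3.94 -4.54 -1.79] M [-1.37  -0.838 -0.45 ] w 0.0159
t 22.6 W rail mm [28.77 -0.21  0.83] tilt 1.65 yaw 0.03 roll -0.0 F rail [ 3.32 -3.94 -0.81] M [-1.353 -0.825 -0.451] w 0.0153
```

Forces are low. Release and back off along the tool.

Emit:
apply_moves([
  [0.45,0,0.0003,0,0,0,0],
  [0.45,0,0,0,0,0,0],
  [0.45,0,0,0,0,0,0],
  [0.45,0,0,0,0,0,0],
  [0.45,0,0,0,0,0,0],
  [0.45,0,0,0,0,0,0],
  [0.45,0,0,-0.005,0,0,0],
  [0.45,0,0,-0.01,0,0,0],
  [0.45,0,0,-0.015,0,0,0],
  [0.45,0,0,-0.015,0,0,0],
  [0.45,0,0,0,0,0.06,0],
  [0.45,0,0,0,0,0,0],
  [0.45,0,0,0,0,0,0],
])

```text
time_s: 23.73
tcp_pos: [0.5114, 0.1008, 0.1456]
eef_rot: [179.8, -21.5, 6.4]
contact_force: [-0.4, -1.1, -0.2]
gripper_width: 0.0392
gripper_force: 0.0
```

```bash
cat > plate.py <<'E'
from plan import *
def plate(c):
    P,u,v=pts(c,c["range_z"]>0); L=rr.inv().apply(P-Or)
    q=L[(abs(L[:,2]-.0135)<.006)&(abs(L[:,1])<.026)&(L[:,0]>-.045)&(L[:,0]<.04)]
    A=np.c_[q[:,0],q[:,1],np.ones(len(q))]
    for _ in range(6):
        k=np.linalg.lstsq(A,q[:,2],rcond=None)[0]; d=A@k-q[:,2]; g=abs(d)<max(.0015,1.5*d.std()); A,q=A[g],q[g]
    print("plate slopes deg",np.degrees(k[:2]).round(2),"z at x 0",k[2].round(4),len(q),"x,y range",np.percentile(q,[.3,99.7],axis=0)[:,:2].round(4).tolist(), np.round(cv2.minAreaRect(q[:,:2].astype(np.float32)*1000)[2],2))
    f=L[(L[:,2]>.035)&(L[:,2]<.05)&(abs(L[:,1])<.012)&(abs(L[:,0])<.03)]
    H=hsv(c)
    # rail flange beside module
    for nm,x0,x1 in(("upper",.012,.026),("lower",-.028,-.012)):
        g=L[(abs(abs(L[:,1])-.04)<.012)&(L[:,0]>x0)&(L[:,0]<x1)&(abs(L[:,2])<.006)]; print(nm,len(g),np.median(g[:,2]).round(4) if len(g) else None)
E
python3 - <<'E'
from plate import *
s=get_state();show(s);print(s["joints"].round(1));c=capture("wrist");plate(c);t=capture("top")
plate(t)
im=np.zeros((400,800,3),np.uint8); im[:,:560]=cv2.resize(c["frame"][30:280,140:490],(560,400))[:,:,::-1]; im[:,560:]=cv2.resize(t["frame"][125:225,235:295],(240,400))[:,:,::-1]
cv2.imwrite("pics/c4.png",im)
E
```

```text
t 23.73 W rail mm [41.26 -4.57 52.12] tilt -1.52 yaw -0.0 roll -0.22 F rail [-0.53 -1.07  0.03] M [-0.223  1.23  -0.057] w 0.0392
[ 36.5   0.5 -55.3  35.6 -18.8  27.5]
plate slopes deg [0.05 0.06] z at x 0 0.0134 4231 x,y range [[-0.039, -0.0221], [0.0354, 0.0213]] 89.9
upper 1355 0.0014
lower 166 0.0012
plate slopes deg [-15.06  -6.88] z at x 0 0.0231 12 x,y range [[0.0313, -0.0164], [0.0366, 0.0104]] 83.42
upper 0 None
lower 0 None
```

View pics/c4.png

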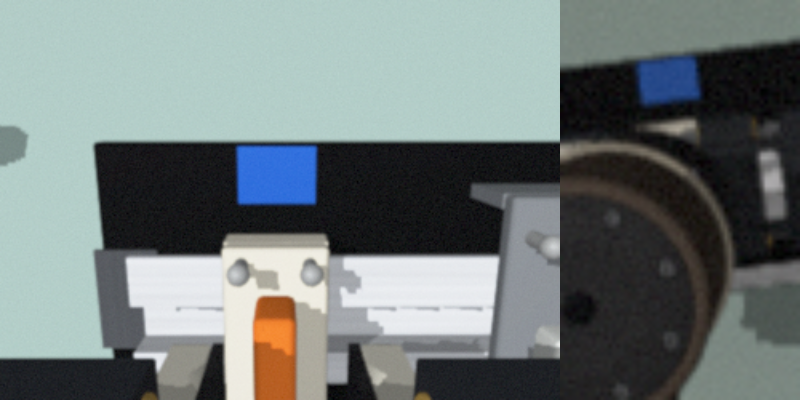

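Plate is parallel to the rail within 0.1°, and its top is 12.1 mm above both flanges (plate thickness 12), so it is flush with the lip wall at the edge. I'll withdraw and check for settling.

Emit:
apply_moves([
  [0.45,0,0,-0.02,0,-0.04,0],
  [0.45,0,0,-0.03,0,-0.05,0],
  [0.45,0,0,-0.03,0,-0.05,0],
  [0.45,0,0,-0.03,0,-0.05,0],
  [0.45,-0.005,0,-0.02,0,-0.04,0],
  [0.45,0,0,0,0,0,0],
  [0.45,0,0,0,0,0,0],
  [0.45,0,0,0,0,0,0],
])

```text
time_s: 24.5
tcp_pos: [0.4819, 0.0944, 0.2601]
eef_rot: [179.3, -3.1, 5.9]
contact_force: [-0.4, -0.5, -1.8]
gripper_width: 0.0396
gripper_force: 0.0
```

```bash
python3 - <<'E'
from plate import *
s=get_state();show(s);print(s["joints"].round(1));c=capture("wrist");plate(c)
P,u,v=pts(c,c["range_z"]>0);L=rr.inv().apply(P-Or);H=hsv(c);hh=H[v,u]
g=((hh[:,0]<5)|(hh[:,0]>174))&(hh[:,1]>140)&(hh[:,2]>60)&(abs(L[:,0]+.04)<.03)&(abs(L[:,1])<.03)
print("red",g.sum(),L[g].mean(0).round(4) if g.any() else "", np.percentile(L[g],[5,95],axis=0).round(4).tolist() if g.any() else "")
im=cv2.resize(c["frame"][60:260,150:450],(780,520))[:,:,::-1]
cv2.imwrite("pics/c5.png",im)
E
```

```text
t 24.5 W rail mm [ 40.21  -8.26 160.8 ] tilt 16.9 yaw -0.57 roll -0.92 F rail [-1.01 -0.45 -1.49] M [-0.024  0.224  0.052] w 0.0396
[ 35.8   0.5 -23.6   2.4 -63.6  59. ]
plate slopes deg [0.   0.11] z at x 0 0.0135 2131 x,y range [[-0.0406, -0.022], [0.0353, 0.0214]] 89.84
upper 706 0.0016
lower 677 0.0014
red 107 [-0.0518 -0.0008  0.006 ] [[-0.055, -0.0106, 0.0048], [-0.0471, 0.0105, 0.007]]
```

View pics/c5.png

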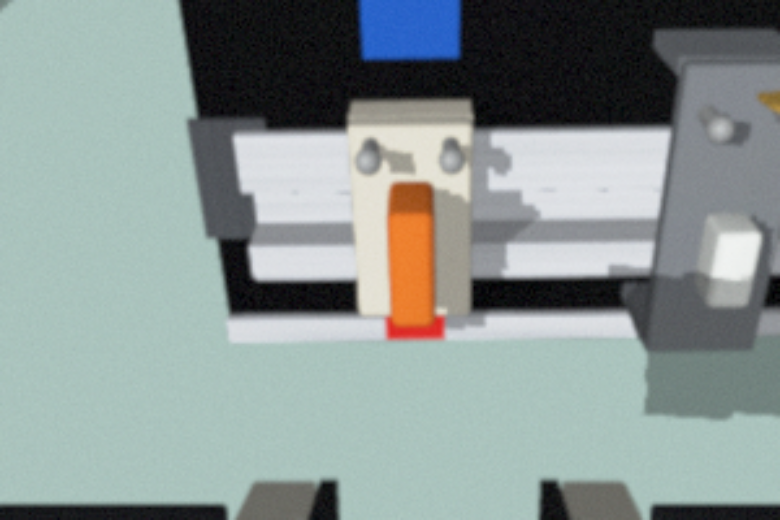

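The picture shows the module at (411,215), flush and square on the rail below the blue patch. The bridge is untouched and the gripper is clear. Handing in.

```bash
python3 -c "
from plant import *
print(close_job())"
```

```text
the job is handed in; nothing more can be done
None
```

The key-hook module is on the rail at the free bay, lip hooked and lying flush and square within about 0.1°; I took the clip as snapped from that flush fit. The job was handed in at about 24.5 s with the gripper clear, after joint 3 reached its range limit late in the tilt, which briefly lifted the tool about 2.5 mm before I eased back and let go.

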